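Bring a capsule under the swing-arm magnifier

ROBOT

A 6-joint arm with a two-finger parallel gripper is mounted at the origin on the work surface; the furniture and walls round the work are solid. World frame = base frame: x ahead of the robot, y to its left, z up, the work surface at z = 0. Lengths are in m, angles in degrees, forces in N, time in s.
With the tool pointing down it reaches from about 0.25 to 0.725 m from the base axis. Payload 9.7 kg.
Tool frame: the origin (TCP) lies between the finger pads; the fingertips stand bot.tcp_to_tips ahead of it and the grasp point (between the pads) lies 11 mm behind it (bot.tcp_to_tips is the distance from the TCP to the fingertips, in m); z points along the fingers, y is the line along which they close (so a half turn about z gives the same grasp; the last joint's range is limited). The gripper opens to 85 mm and grips with 20 to 120 N. Pads are 22 mm wide; open, the fingers measure 114 mm over their backs; the gripper's body (76 mm by 85 mm) begins 54 mm behind the grasp point. The pads swing forward as they close: fully open they stand 13 mm farther back than shut.
Start: joints at [-70.245, 4.979, 10.078, 95.1, 0, 90], TCP at [0.186, -0.518, 0.211] pointing down, gripper open.
Joint ranges: [-179.16, 179.16], [-48.56, 103.87], [-65.8, 70.77], [-126.05, 130.52], [-82.76, 87.17], [-180, 180]. Speed limits (degrees/s): [127.2, 127.2, 147.25, 180, 180, 180].

INTERFACE

Orientations are given as [roll, pitch, yaw] about the fixed x, y, z axes, in that order (R = Rz(yaw) Ry(pitch) Rx(roll)).
In Python, from workcell import bot gives the robot as it stands. The module is installed in compiled form; this text tells all that it offers.
- The arm moves only by the tool carry_out, never from a script. Its arguments are lists of equal length, an entry for each row: "linear": the shift along the world's x, y, z normalised to -1 to 1, where 1 is 2 cm, a list of three; "rotation": the turn, a rotation vector about the world's x, y, z normalised to -1 to 1, where 1 is 8 degrees, a list of three; "grip": the closure, from -1 (fully open) to 1 (shut). In form: {"linear": [[tx, ty, tz], ...], "rotation": [[rx, ry, rz], ...], "grip": [grip, ...]}. A call has 1 to 12 rows; each row shifts and turns the commanded pose from where the row before left it; what a row does not reach is not made up. A row lasts 1/10 s, in which the tool goes at most 50 mm and 8.59 degrees, less where a joint would pass 70% of its speed; a pose out of reach is approached as far as the arm can. A call with a number of a shift or a turn outside -1 to 1 is refused whole. A call with a gripper value outside its range is refused whole. The fingers move at their own pace and stop on an object; "grip_force" is the grip in N (left out, the last holds). Time passes only in rows, so rows that do not move let the fingers close. It gives the time, the measured TCP pose, the force, the opening and the grip force at its end, in the units of the state.
- bot.get_obs(): the state, without advancing time (a new reading comes with each control period).
- bot.camera(name): name is "scene" or "top" or "wrist"; returns the picture (420x560x3 uint8, blue, green, red); there is no depth.
- bot.camera_model(name): a dict with "fx", "fy", "cx", "cy" (pixels), "camera_from_world" (4x4, takes a point from world to camera coordinates). Camera axes: x right, y up, looking along -z (the intrinsics and any distortion apply to the point x, -y, -z); pixel columns grow to the right and rows downward; lengths in m; the calibration is good to about 2 mm. The wrist camera is an equidistant fisheye: a pixel r from the principal point sees the ray r / f radians off the axis. A picture is of the moment at which its call begins: read the wrist's pose just before it. camera_model takes no time and is no camera call; for the wrist camera it gives the pose at the moment of the call.
- bot.job_done(): hands the job in; it is judged then, once.
The state is a dict: "time": time; "q": joint angles; "qd": joint speeds; "joint_efforts": joint torques, N m; "ee_pos": TCP position; "tcp_rot": TCP orientation; "wrist_force": force on the tool from outside, world axes, zero at the start; "torque": the same for the moment, N m; "opening": finger opening in m; "grasp_force": force on a finger pad.
Only numpy, scipy, OpenCV 4.12 (cv2) and the standard library are available. Lean on these libraries where they do the work, as an engineer would, in place of code of your own. Each camera call takes 0.05 s, during which the arm holds its last target. There are 200 camera calls.

TASK

The magnifier is standing over the four-pocket pill tray. Swing its lens head right clear of the tray, take the two-tone capsule out of its pocket and set it down gently in the well of the espresso saucer, then swing the lens round over the saucer so that the capsule lies under the middle of the glass and leave it there to be read. Leave the round tablets in their pockets, and the saucer and the other things on the table where they are.

Things in the scene. Friction and masses are not known exactly. Their poses are not given: they have to be found in the camera images.
- magnifier: White swing-arm magnifier stand, fixed: a weighted round base 110 mm across and 20 mm high, a steel post of 15 mm diameter, 198 mm high. Origin at the centre of the base's underside, under the post axis.
- lens_pivot (a point): Point on the post axis at arm height (160 mm above the table): the arm swings level about the vertical line through it.
- lens_arm (a joint): Swing angle of the arm about the post, rad, -1.8 to 1.8 (stops). At 0 the arm points along the stand's own -x axis (toward the robot when the stand's yaw is 0); positive is counter-clockwise seen from above, so growing values carry the lens from the robot's left (+y) to its right (-y). The hinge is stiff and stays where it is left: about 0.25 N m, that is 2 N at the grip.
- lens_grip (a point): Middle of the part to hold of the upright black grip on the arm, 120 mm from the pivot axis: a round stem of 16 mm diameter between z = 0.176 and 0.206 m (this point is at z = 0.191 m), its top, the highest point of the arm, at z = 0.206 m; free to be pinched from above at any yaw. Under it a white block 34 mm wide, top at z = 0.170 m; two steel rods lead from there to the post.
- lens_centre (a point): Centre of the lens at z = 0.160 m, 195 mm from the pivot axis, on the line from the pivot through the grip. Clear glass of 88 mm diameter in a round white rim of 108 mm outer diameter, from z = 0.150 to 0.170 m.
- pill_tray: Grey pill tray, open, 110 mm (its x) by 150 mm (its y) by 15 mm high, fixed on non-slip feet. Two by two pockets, each 49 mm (x) by 69 mm (y), walls 4 mm; pocket centres at x = +-26.5, y = +-36.5 mm. Each floor is a shallow trough whose lowest line runs along the tray's x through the pocket's centre, 4 mm above the table, rising 5 degrees to either side. Origin at the centre of the underside.
- tray_centre (a point): Middle of the pill tray, 4 mm above the table.
- capsule: Medicine capsule, half white and half dark grey, 24 mm long (its x axis), 11 mm diameter, 10 to 17 g, origin at its centre. It lies in one of the four pockets, roughly along the tray's x in the trough, so it is pinched across with the fingers closing along the pocket's long side.
- tablet_a: Round white tablet, 20 mm diameter, 6 mm thick, lying in another pocket. Origin at the centre of its underside.
- tablet_b: Round white tablet, 22 mm diameter, 5 mm thick, lying in another pocket. Origin at the centre of its underside.
- tablet_c: Round white tablet, 17 mm diameter, 6 mm thick, lying in another pocket. Origin at the centre of its underside.
- saucer: White espresso saucer, 120 mm across, 16 mm high, 250 g, loose. A flat cup well about 52 mm across in the middle, its floor 4 mm above the table; the dish rises evenly from there to the rim. Its middle lies under the circle that the lens centre travels, within 10 mm. Origin at the centre of the underside.
- espresso: White espresso cup with a handle, 63 by 88 by 50 mm, a bystander. Origin at the centre of its underside.
- teaspoon: Teaspoon, 130 mm long, a bystander.
- med_box: Medicine carton lying flat, 52 by 106 by 34 mm, a bystander.
- blister: Blister card, 42 by 95 by 5 mm, a bystander.
Mind the look-alikes: they are no part of the job. What is shaped like the pill_tray but red is not meant.

How it is judged:
By the outcome, as a careful person would: the job done as asked, in the order asked, and still so for the second after the job is handed in, with the robot touching nothing.
It also fails if it takes over 72 s, if anything falls off the work surface, if the arm or the gripper's body presses on something with over 40 N, if the wrist force passes 120 N, or if a joint passes its speed limit or range.

## Working session

There is one attempt and no reset: what is moved stays moved. The work goes in short steps, Python scripts to look and compute and a tool call to move; the robot and the scene stay as the last step left them, time stands still between calls to the robot, and variables do not carry over. Pictures are saved under pics/ and viewed, at most 10 in all, crops included, and the job is handed in when it is done.

Besides the shell and the picture viewer there is one more tool, called as name(argument=value, ...), one argument or row to a line, values as JSON. carry_out: Moves the arm, as the interface text tells. Its arguments: {"type":"object","properties":{"linear":{"type":"array","items":{"type":"array","items":{"type":"number"}}},"rotation":{"type":"array","items":{"type":"array","items":{"type":"number"}}},"grip":{"type":"array","items":{"type":"number"}},"grip_force":{"type":"number"}},"required":["linear","rotation","grip"]}

```bash
mkdir -p pics
cat > h.py <<'E'
import numpy as np, cv2
from workcell import bot
def ray(m,u,v):
    M=np.array(m["camera_from_world"]);R=M[:3,:3];c=-R.T@M[:3,3]
    d=np.array([(u-m["cx"])/m["fx"],-(v-m["cy"])/m["fy"],-1.0])
    if m.get("fish"):
        x,y=(u-m["cx"])/m["fx"],(v-m["cy"])/m["fy"];r=np.hypot(x,y)+1e-12
        d=np.array([np.sin(r)*x/r,-np.sin(r)*y/r,-np.cos(r)])
    d=R.T@d;return c,d/np.linalg.norm(d)
def onz(m,u,v,z):
    c,d=ray(m,u,v);return c+d*(z-c[2])/d[2]
def tri(m1,p1,m2,p2):
    A=np.zeros((3,3));b=np.zeros(3)
    for m,p in((m1,p1),(m2,p2)):
        c,d=ray(m,*p);P=np.eye(3)-np.outer(d,d);A+=P;b+=P@c
    return np.linalg.solve(A,b)
E
python3 - <<'E'
from h import *
o=bot.get_obs();print(o,bot.tcp_to_tips)
for n in("scene","top"):
    cv2.imwrite(f"pics/{n}0.png",bot.camera(n));m=bot.camera_model(n);print({k:(np.round(v,3).tolist()) if not isinstance(v,str) else v for k,v in m.items()})
a=cv2.imread("pics/scene0.png");b=cv2.imread("pics/top0.png")
E
```

```text
{'time': 0.0, 'q': array([-7.02442587e+01,  5.01023601e+00,  1.00341590e+01,  9.50999037e+01,
       -1.20455897e-03,  8.99990230e+01]), 'qd': array([ 0.05418493, -0.01951363, -0.03718542, -0.04664332,  0.05778752,
       -0.00864512]), 'joint_efforts': array([-2.02136757e-04, -5.20393610e+01,  4.64799356e+01,  1.66670285e-02,
        1.72499158e-04, -1.44438616e-05]), 'ee_pos': array([ 0.18581173, -0.51738448,  0.21068874]), 'tcp_rot': array([-1.79924019e+02,  1.20326228e-03,  1.97567199e+01]), 'wrist_force': array([ 0.34826984,  0.78077765, -0.59860324]), 'torque': array([0.00228768, 0.03277003, 0.03023008]), 'grasp_force': 0.0, 'opening': 0.08547806971615557} 0.008
{'fx': 387.71, 'fy': 387.71, 'cx': 281.372, 'cy': 207.141, 'camera_from_world': [[-0.71, -0.704, 0.004, 0.344], [0.524, -0.524, 0.671, -0.304], [-0.47, 0.479, 0.741, -1.043], [0.0, 0.0, 0.0, 1.0]]}
{'fx': 384.487, 'fy': 384.487, 'cx': 278.607, 'cy': 206.864, 'camera_from_world': [[0.183, -0.983, 0.004, -0.033], [0.963, 0.18, 0.2, -0.485], [-0.197, -0.033, 0.98, -1.052], [0.0, 0.0, 0.0, 1.0]]}
```

View pics/top0.png

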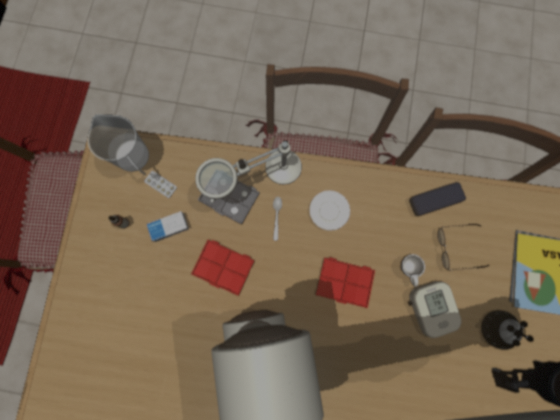

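View pics/scene0.png

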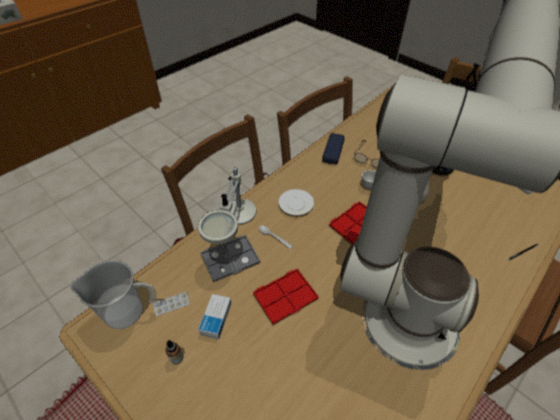

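The top view shows the grey tray around (230,199), the lens at (216,179), the grip at (242,166), the post at (284,150–165), and the saucer at (330,210). The red trays are decoys. I'll enlarge both views.

Run:
```python
import cv2,numpy as np
b=cv2.imread("pics/top0.png")[135:245,185:365];a=cv2.imread("pics/scene0.png")[160:290,190:330]
A=cv2.resize(b,(720,440),interpolation=cv2.INTER_CUBIC);cv2.imwrite("pics/c1.png",A)
A=cv2.resize(a,(630,585),interpolation=cv2.INTER_CUBIC);cv2.imwrite("pics/c2.png",A)
```

```text
(no output)
```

View pics/c1.png

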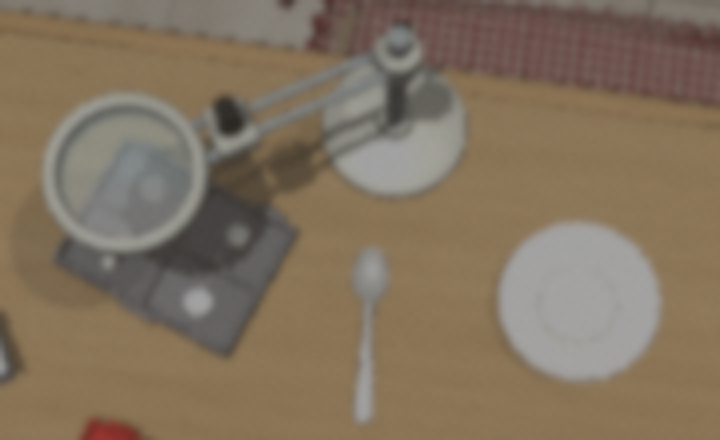

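View pics/c2.png

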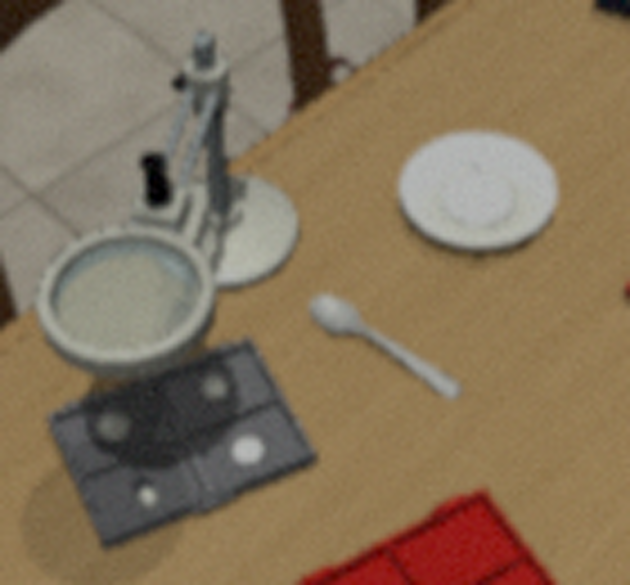

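Run:
```python
from h import *
t=bot.camera_model("top");s=bot.camera_model("scene")
T=lambda x,y:((x+.5)/4-.5+185,(y+.5)/4-.5+135)
S=lambda x,y:((x+.5)/4.5-.5+190,(y+.5)/4.5-.5+160)
pr=lambda n,v:print(n,np.round(v,4))
for n,a,b in [("posttop",(400,33),(205,40)),("griptop",(228,103),(153,160)),("lens",(126,172),(126,300)),("saucer",(579,302),(478,190)),("capswhite",(108,262),(147,493)),("tabR",(237,234),(215,386)),("tabB",(197,302),(248,450)),("tabT",(152,188),(113,426))]:
    pr(n,tri(t,T(*a),s,S(*b)))
for n,a,z in [("posttop",(400,33),.198),("griptop",(228,103),.206),("lens",(126,172),.16),("saucer",(579,302),.014),("base",(394,126),.02),("caps",(108,262),.01)]:pr(n+" top@z",onz(t,*T(*a),z))
for n,a,z in [("posttop",(205,40),.198),("griptop",(153,160),.206),("lens",(126,300),.16),("saucer",(478,190),.012),("base",(235,230),.02),("caps",(147,493),.01)]:pr(n+" scene@z",onz(s,*S(*a),z))
for c in[(126,140),(298,232),(227,355),(57,260)]:pr("tray",onz(t,*T(*c),.015))
for c in[(253,342),(316,458),(107,545),(50,418)]:pr("trayS",onz(s,*S(*c),.015))
```

```text
posttop [0.6182 0.0659 0.1952]
griptop [0.5508 0.1641 0.2016]
lens [0.5063 0.2271 0.1583]
saucer [ 0.5072 -0.0916  0.0128]
capswhite [0.4731 0.2568 0.0148]
tabR [0.5118 0.1672 0.0089]
tabB [0.4559 0.1862 0.0088]
tabT [0.5352 0.2374 0.0085]
posttop top@z [0.6193 0.0671 0.198 ]
griptop top@z [0.5508 0.1643 0.206 ]
lens top@z [0.5067 0.2274 0.16  ]
saucer top@z [ 0.5073 -0.0912  0.014 ]
base top@z [0.6136 0.0672 0.02  ]
caps top@z [0.4739 0.2577 0.01  ]
posttop scene@z [0.6131 0.0668 0.198 ]
griptop scene@z [0.5456 0.1659 0.206 ]
lens scene@z [0.5041 0.2275 0.16  ]
saucer scene@z [ 0.5072 -0.0924  0.012 ]
base scene@z [0.6008 0.0682 0.02  ]
caps scene@z [0.476  0.2552 0.01  ]
tray [0.5673 0.2638 0.015 ]
tray [0.5212 0.1228 0.015 ]
tray [0.4208 0.156  0.015 ]
tray [0.4675 0.2941 0.015 ]
trayS [0.517  0.1258 0.015 ]
trayS [0.4153 0.161  0.015 ]
trayS [0.4609 0.2996 0.015 ]
trayS [0.5652 0.265  0.015 ]
```

carry_out(
  linear=[
    [0,0,1],
    [0,0.3,1],
    [0.47,0.88,1],
    [0.47,0.88,0],
    [0.47,0.88,0],
    [0.47,0.88,0],
    [0.47,0.88,0],
    [0.47,0.88,0],
    [0.47,0.88,0],
    [0.47,0.88,0],
    [0.47,0.88,0],
    [0.47,0.88,0],
  ],
  rotation=[
    [0,0,0],
    [0,0,0],
    [0,0,0],
    [0,0,0],
    [0,0,0],
    [0,0,0],
    [0,0,0],
    [0,0,0],
    [0,0,0],
    [0,0,0],
    [0,0,0],
    [0,0,0],
  ],
  grip=[-1,-1,-1,-1,-1,-1,-1,-1,-1,-1,-1,-1],
)

```text
time: 1.3
ee_pos: [0.2801, -0.3348, 0.2711]
tcp_rot: [-180.0, 0.0, 19.8]
wrist_force: [-0.1, -1.4, -0.1]
opening: 0.0853
grasp_force: 0.0
```

Run:
```python
from h import *
o=bot.get_obs();print(o['time'],o['q'].round(2),o['ee_pos'].round(4),o['tcp_rot'].round(2))
```

```text
1.3 [-50.08  -8.58   3.62 102.23  -0.   110.17] [ 0.2801 -0.3348  0.2711] [-1.7998e+02  1.0000e-02  1.9750e+01]
```

carry_out(
  linear=[
    [0.47,0.88,0],
    [0.47,0.88,0],
    [0.47,0.88,0],
    [0.47,0.88,0],
    [0.47,0.88,0],
    [0.47,0.88,0],
    [0.47,0.88,0],
    [0.47,0.88,0],
    [0.47,0.88,0],
    [0.47,0.88,0],
    [0.47,0.88,0],
    [0.47,0.88,0],
  ],
  rotation=[
    [0,0,1],
    [0,0,1],
    [0,0,1],
    [0,0,1],
    [0,0,1],
    [0,0,1],
    [0,0,1],
    [0,0,1],
    [0,0,1],
    [0,0,1],
    [0,0,1],
    [0,0,1],
  ],
  grip=[-1,-1,-1,-1,-1,-1,-1,-1,-1,-1,-1,-1],
)

```text
time: 2.5
ee_pos: [0.3929, -0.1236, 0.2712]
tcp_rot: [-180.0, -0.0, 116.1]
wrist_force: [0.1, -0.6, 0.6]
opening: 0.0855
grasp_force: 0.0
```

carry_out(
  linear=[
    [0.47,0.88,0],
    [0.47,0.88,0],
    [0.47,0.88,0],
    [0.47,0.88,0],
    [0.47,0.88,0],
    [0.47,0.88,0],
    [0.47,0.88,0],
    [0.47,0.88,0],
    [0.47,0.88,0],
    [0.47,0.88,0],
    [0,0,0],
    [0,0,0],
  ],
  rotation=[
    [0,0,1],
    [0,0,0.08],
    [0,0,0],
    [0,0,0],
    [0,0,0],
    [0,0,0],
    [0,0,0],
    [0,0,0],
    [0,0,0],
    [0,0,0],
    [0,0,0],
    [0,0,0],
  ],
  grip=[-1,-1,-1,-1,-1,-1,-1,-1,-1,-1,-1,-1],
)

```text
time: 3.7
ee_pos: [0.4865, 0.0516, 0.271]
tcp_rot: [-179.9, -0.0, 124.4]
wrist_force: [0.4, -0.0, -0.9]
opening: 0.0851
grasp_force: 0.0
```

Run:
```python
from h import *
o=bot.get_obs();print(o['time'],o['q'].round(2),o['ee_pos'].round(4),o['tcp_rot'].round(2))
m=bot.camera_model("wrist");cv2.imwrite("pics/w0.png",bot.camera("wrist"))
import pickle;pickle.dump(m,open("w0.pkl","wb"));m["fish"]=1
print(m["fx"],m["cx"],m["cy"],ray(m,280,210))
# project expected grip top
M=np.array(m["camera_from_world"])
for P in [(.549,.165,.206),(.616,.067,.198),(.507,.2275,.16),(.474,.257,.01)]:
    p=M[:3,:3]@P+M[:3,3];th=np.arctan2(np.hypot(p[0],p[1]),-p[2]);k=m["fx"]*th/np.hypot(p[0],p[1]);print(m["cx"]+k*p[0],m["cy"]-k*p[1])
```

```text
3.7 [ 6.0600e+00 -1.5100e+00  1.0150e+01  1.0172e+02 -1.0000e-02  6.1610e+01] [0.4865 0.0516 0.271 ] [-1.7994e+02 -2.0000e-02  1.2445e+02]
325.19226210127806 275.33646303484187 205.2975022241034 (array([0.44395885, 0.11454096, 0.43272235]), array([ 0.18676452, -0.24782428, -0.95063249]))
429.06469014577453 138.2664040424899
406.87167127441694 274.70702245130474
408.94196841731116 48.76039609059771
356.45504461280973 34.947380920561955
```

View pics/w0.png

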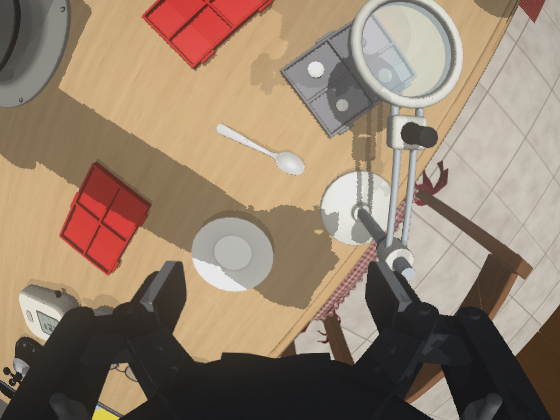

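The grip top shows at (428,138), matching the prediction. I'm going in to pinch it.

carry_out(
  linear=[
    [0.45,0.81,0],
    [0.45,0.81,0],
    [0.45,0.81,0],
    [0.45,0.81,0],
    [0.45,0.81,0],
    [0.45,0.81,0],
    [0.43,0.81,0],
    [0,0,-0.9],
    [0,0,-0.9],
    [0,0,-0.9],
    [0,0,-0.9],
    [0,0,-0.75],
  ],
  rotation=[
    [0,0,0],
    [0,0,0],
    [0,0,0],
    [0,0,0],
    [0,0,0],
    [0,0,0],
    [0,0,0],
    [0,0,0],
    [0,0,0],
    [0,0,0],
    [0,0,0],
    [0,0,0],
  ],
  grip=[-1,-1,-1,-1,-1,-1,-1,-1,-1,-1,-1,-1],
)

```text
time: 4.95
ee_pos: [0.5493, 0.1655, 0.1831]
tcp_rot: [-179.9, -0.0, 124.4]
wrist_force: [-0.2, -0.1, 0.5]
opening: 0.0848
grasp_force: 0.0
```

carry_out(
  linear=[
    [0,0,0],
    [0,0,0],
    [0,0,0],
    [0,0,0],
    [0,0,0],
    [0,0,0],
    [0,0,0],
    [0,0,0],
    [0,0,0],
    [0,0,0],
  ],
  rotation=[
    [0,0,0],
    [0,0,0],
    [0,0,0],
    [0,0,0],
    [0,0,0],
    [0,0,0],
    [0,0,0],
    [0,0,0],
    [0,0,0],
    [0,0,0],
  ],
  grip=[0.3,0.4,0.5,0.6,0.7,0.8,0.9,1,1,1],
  grip_force=30,
)

```text
time: 5.95
ee_pos: [0.5498, 0.1651, 0.1861]
tcp_rot: [179.9, 0.0, 124.4]
wrist_force: [-0.6, -0.2, 8.4]
opening: 0.0001
grasp_force: 4.0
```

Run:
```python
from h import *
a=bot.camera("wrist");b=bot.camera("top")[135:245,185:365]
cv2.imwrite("pics/m1.png",np.vstack([cv2.resize(a[60:420],(560,360)),cv2.resize(b,(560,240))[:, :]]))
```

```text
(no output)
```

View pics/m1.png

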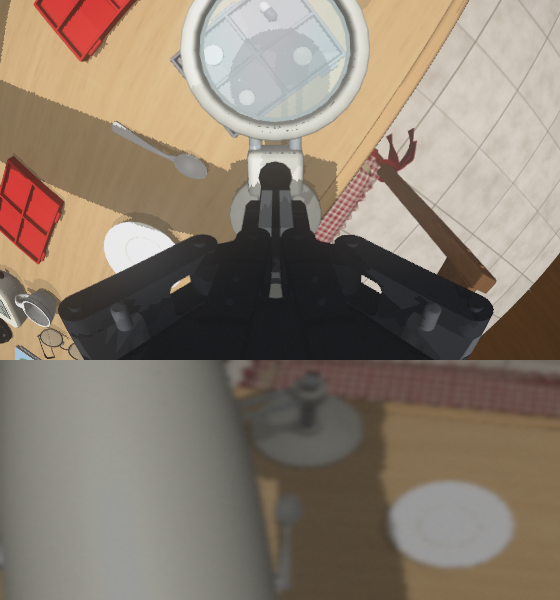

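```bash
cat >> h.py <<'E'
def proj(m,P):
    M=np.array(m["camera_from_world"]);p=M[:3,:3]@np.array(P)+M[:3,3]
    th=np.arctan2(np.hypot(p[0],p[1]),-p[2]);k=m["fx"]*th/np.hypot(p[0],p[1]);return np.round((m["cx"]+k*p[0],m["cy"]-k*p[1]),1)
E
python3 - <<'E'
from h import *
o=bot.get_obs();print(o['ee_pos'],o['wrist_force'],o['opening'])
m=bot.camera_model("wrist");m["fish"]=1;x,y,z=o['ee_pos']
print("tcp",proj(m,(x,y,z)),"tip",proj(m,(x,y,z-.008)),"grasp",proj(m,(x,y,z+.011)))
print("grip exp",proj(m,(.549,.165,.206)),"pivot .16", proj(m,(.616,.067,.198)))
a=cv2.imread("pics/m1.png")
g=cv2.cvtColor(bot.camera("wrist"),cv2.COLOR_BGR2GRAY);print(g[205:300:4,276])
r=255
for v in (222,235,245):print(v,np.round(onz(m,275,v,.206),4),np.round(onz(m,275,v,.19),4))
lc=onz(m,274,60+51,.17);print("lens",lc)
E
```

```text
[0.54980067 0.16508742 0.18614603] [-1.35726091  0.08233458  7.92963013] 0.00046470046916791927
tcp [274.6 250.3] tip [274.6 244.3] grasp [274.6 259.3]
grip exp [273.2 266.7] pivot .16 [273.9 404.5]
[115 127 174 206 161  64  61  59  57  55  54  52  52  51  48  46  44  41
  41  40  39  41  40  39]
222 [0.5365 0.1849 0.206 ] [0.5399 0.18   0.19  ]
235 [0.5402 0.1795 0.206 ] [0.544 0.174 0.19 ]
245 [0.5431 0.1752 0.206 ] [0.5472 0.1693 0.19  ]
lens [0.50783621 0.22604797 0.17      ]
```

Run:
```python
from h import *
a=bot.camera("wrist")[190:330,205:345]
cv2.imwrite("pics/m2.png",cv2.convertScaleAbs(cv2.resize(a,(560,560),interpolation=cv2.INTER_CUBIC),alpha=2.2,beta=10))
```

```text
(no output)
```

View pics/m2.png

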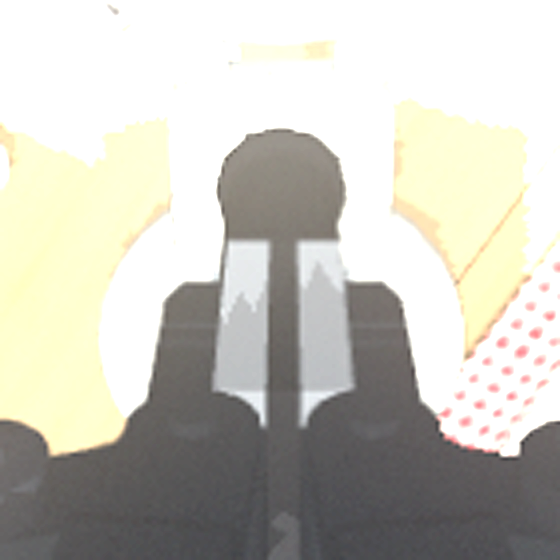

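carry_out(
  linear=[
    [0,0,0.5],
    [0,0,1],
    [0,0,1],
    [0,0,0.5],
    [0,0,0],
    [0,0,0],
  ],
  rotation=[
    [0,0,0],
    [0,0,0],
    [0,0,0],
    [0,0,0],
    [0,0,0],
    [0,0,0],
  ],
  grip=[1,1,1,1,1,1],
)

```text
time: 6.75
ee_pos: [0.5494, 0.165, 0.2438]
tcp_rot: [-180.0, -0.0, 124.4]
wrist_force: [-0.1, -0.1, -0.2]
opening: -0.0001
grasp_force: 0.0
```

Run:
```python
from h import *
o=bot.get_obs();print(o['ee_pos'],o['wrist_force'],o['opening'])
cv2.imwrite("pics/w_closed.png",bot.camera("wrist"))
```

```text
[0.54935    0.16496951 0.24382094] [-0.08131984 -0.0999748  -0.19525056] -5.7533611523623094e-05
```

carry_out(
  linear=[
    [0,0,0],
    [0,0,0],
    [0,0,0],
    [0,0,0],
    [0,0,0],
    [0,0,0],
    [0,0,0],
    [0,0,0],
  ],
  rotation=[
    [0,0,0],
    [0,0,0],
    [0,0,0],
    [0,0,0],
    [0,0,0],
    [0,0,0],
    [0,0,0],
    [0,0,0],
  ],
  grip=[-1,-1,-1,-1,-1,-1,-1,-1],
)

```text
time: 7.6
ee_pos: [0.5493, 0.165, 0.2444]
tcp_rot: [180.0, -0.0, 124.4]
wrist_force: [-0.8, -0.7, 0.1]
opening: 0.0857
grasp_force: 0.0
```

Run:
```python
from h import *
o=bot.get_obs();print(o['time'],o['ee_pos'],o['wrist_force'],o['opening'])
m=bot.camera_model("wrist");a=bot.camera("wrist");c=cv2.imread("pics/w_closed.png");p=cv2.imread("pics/m1.png")
cv2.imwrite("pics/w_open.png",a)
x,y,z=o['ee_pos'];
for n,P in(("tcp",(x,y,z)),("tip",(x,y,z-.008)),("griptop",(.549,.165,.206)),("gripbot",(.549,.165,.176)),("lens",(.507,.2275,.16))):print(n,proj(m,P))
f=lambda i:cv2.convertScaleAbs(cv2.resize(i[150:330,180:370],(400,379),interpolation=cv2.INTER_CUBIC),alpha=1.8,beta=10)
cv2.imwrite("pics/m3.png",np.hstack([f(c),f(a)]))
```

```text
7.6 [0.54930365 0.16497508 0.24440471] [-0.83480008 -0.71043465  0.08245446] 0.08568023340818551
tcp [274.6 250.3]
tip [274.6 244.3]
griptop [274.3 225.2]
gripbot [274.4 210.9]
lens [275.1 108.1]
```

View pics/m3.png

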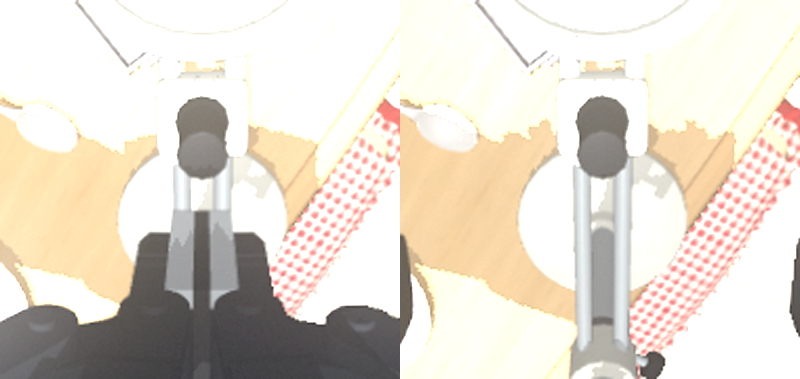

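Run:
```python
from h import *
o=bot.get_obs();m=bot.camera_model("wrist");p=o['ee_pos'];d=np.array([np.cos(np.radians(124.4)),np.sin(np.radians(124.4)),0])
for k in(-.011,0,.011):
  print(k,[(dz,proj(m,p+k*d+[0,0,dz])[1]) for dz in(-.008,0,.01,.02,.03)])
y=np.array([-d[1],d[0],0])
print([proj(m,p+.011*d+s*.006*y+[0,0,.02]) for s in(-1,1)],[proj(m,p+s*.006*y) for s in(-1,1)])
```

```text
-0.011 [(-0.008, np.float64(261.4)), (0, np.float64(267.9)), (0.01, np.float64(276.7)), (0.02, np.float64(286.4)), (0.03, np.float64(297.2))]
0 [(-0.008, np.float64(244.3)), (0, np.float64(250.2)), (0.01, np.float64(258.4)), (0.02, np.float64(267.5)), (0.03, np.float64(277.6))]
0.011 [(-0.008, np.float64(226.3)), (0, np.float64(231.7)), (0.01, np.float64(239.0)), (0.02, np.float64(247.2)), (0.03, np.float64(256.4))]
[array([287. , 247.2]), array([262. , 247.2])] [array([285.5, 250.2]), array([263.6, 250.2])]
```

Two things agree that the closed fingertips stand about 20 mm behind the TCP, not ahead of it. They rested on the stem top at z≈0.206 with the TCP at 0.186, and in the wrist picture their ends sit at row 250. I'll go lower and close again.

carry_out(
  linear=[
    [0,0,-0.8],
    [0,0,-0.8],
    [0,0,-0.8],
    [0,0,-0.8],
    [0,0,-0.6],
    [0,0,0],
    [0,0,0],
    [0,0,0],
    [0,0,0],
    [0,0,0],
    [0,0,0],
  ],
  rotation=[
    [0,0,0],
    [0,0,0],
    [0,0,0],
    [0,0,0],
    [0,0,0],
    [0,0,0],
    [0,0,0],
    [0,0,0],
    [0,0,0],
    [0,0,0],
    [0,0,0],
  ],
  grip=[-1,-1,-1,-1,-1,0,0.3,0.5,0.6,0.6,0.6],
  grip_force=25,
)

```text
time: 8.75
ee_pos: [0.5494, 0.165, 0.1687]
tcp_rot: [180.0, 0.0, 124.4]
wrist_force: [0.2, 1.0, 0.1]
opening: 0.0169
grasp_force: 0.0
```

carry_out(
  linear=[
    [0,0,0],
    [0,0,0],
    [0,0,0],
    [0,0,0],
    [0,0,0],
  ],
  rotation=[
    [0,0,0],
    [0,0,0],
    [0,0,0],
    [0,0,0],
    [0,0,0],
  ],
  grip=[0.7,0.8,0.9,1,1],
)

```text
time: 9.25
ee_pos: [0.5495, 0.165, 0.1687]
tcp_rot: [180.0, 0.0, 124.4]
wrist_force: [0.1, 0.8, 4.8]
opening: 0.0153
grasp_force: 24.7
```

carry_out(
  linear=[
    [-0.337,-0.249,0],
    [-0.319,-0.271,0],
    [-0.299,-0.293,0],
    [-0.278,-0.313,0],
    [-0.256,-0.332,0],
    [-0.232,-0.349,0],
    [-0.207,-0.364,0],
    [0,0,0],
  ],
  rotation=[
    [0,0,0.5],
    [0,0,0.5],
    [0,0,0.5],
    [0,0,0.5],
    [0,0,0.5],
    [0,0,0.5],
    [0,0,0.5],
    [0,0,0],
  ],
  grip=[1,1,1,1,1,1,1,1],
)

```text
time: 10.05
ee_pos: [0.5108, 0.1208, 0.1687]
tcp_rot: [-180.0, 0.1, 152.4]
wrist_force: [1.7, -1.7, 4.4]
opening: 0.0148
grasp_force: 25.3
```

carry_out(
  linear=[
    [-0.181,-0.378,0],
    [-0.154,-0.389,0],
    [-0.127,-0.399,0],
    [-0.099,-0.407,0],
    [-0.07,-0.413,0],
    [-0.041,-0.417,0],
    [-0.012,-0.419,0],
    [0,0,0],
    [0,0,0],
  ],
  rotation=[
    [0,0,0.5],
    [0,0,0.5],
    [0,0,0.5],
    [0,0,0.5],
    [0,0,0.5],
    [0,0,0.5],
    [0,0,0.5],
    [0,0,0],
    [0,0,0],
  ],
  grip=[1,1,1,1,1,1,1,1,1],
)

```text
time: 10.95
ee_pos: [0.4979, 0.0651, 0.1687]
tcp_rot: [-180.0, 0.1, -179.8]
wrist_force: [6.2, -1.2, 4.8]
opening: 0.0154
grasp_force: 25.3
```

carry_out(
  linear=[
    [0,0,0],
    [0,0,0],
    [0,0,0],
    [0,0,0],
    [0,0,0],
    [0,0,0.6],
    [0,0,1],
    [0,0,1],
    [0,0,1],
    [0,0,1],
    [0,0,0.9],
  ],
  rotation=[
    [0,0,0],
    [0,0,0],
    [0,0,0],
    [0,0,0],
    [0,0,0],
    [0,0,0],
    [0,0,0],
    [0,0,0],
    [0,0,0],
    [0,0,0],
    [0,0,0],
  ],
  grip=[-0.2,-1,-1,-1,-1,-1,-1,-1,-1,-1,-1],
)

```text
time: 12.05
ee_pos: [0.497, 0.0651, 0.2804]
tcp_rot: [180.0, 0.1, -179.6]
wrist_force: [-0.1, -0.2, -0.7]
opening: 0.0856
grasp_force: 0.0
```

carry_out(
  linear=[
    [0.12,0.95,0],
    [0.12,0.95,0],
    [0.12,0.95,0],
    [0.12,0.95,0],
    [0.12,0.95,0],
    [0.12,0.95,0],
    [0.12,0.95,0],
    [0.12,0.95,0],
    [0.12,0.95,0],
    [0,0,0],
    [0,0,0],
  ],
  rotation=[
    [0,0,0],
    [0,0,0],
    [0,0,-0.5],
    [0,0,-0.5],
    [0,0,-0.5],
    [0,0,-0.5],
    [0,0,-0.4],
    [0,0,0],
    [0,0,0],
    [0,0,0],
    [0,0,0],
  ],
  grip=[-1,-1,-1,-1,-1,-1,-1,-1,-1,-1,-1],
)

```text
time: 13.15
ee_pos: [0.5186, 0.2363, 0.2786]
tcp_rot: [-180.0, -0.0, 161.2]
wrist_force: [-0.6, -0.3, 0.2]
opening: 0.0853
grasp_force: 0.0
```

Run:
```python
from h import *
import pickle
o=bot.get_obs();print(o['time'],o['ee_pos'],o['tcp_rot'],o['opening'])
m=bot.camera_model("wrist");m["fish"]=1;a=bot.camera("wrist");cv2.imwrite("pics/w1.png",a);pickle.dump(m,open("w1.pkl","wb"))
print("caps exp",proj(m,(.474,.257,.01)))
for P in[(.566,.2645),(.519,.124),(.418,.1585),(.464,.297)]:print(proj(m,P+(.015,)))
# bright low-saturation blobs
h=cv2.cvtColor(a,cv2.COLOR_BGR2HSV);mk=((h[...,2]>120)&(h[...,1]<60)).astype(np.uint8)
n,l,s,c=cv2.connectedComponentsWithStats(mk)
for i in range(1,n):
    if 40<s[i,4]<4000:print(s[i],c[i].round(1),onz(m,*c[i],.01).round(4))
```

```text
13.15 [0.51863274 0.23634207 0.27855489] [-1.79984510e+02 -7.91052719e-04  1.61249220e+02] 0.08533991629404702
caps exp [278.8 127.5]
[305.8 190.6]
[197.8 191.5]
[194.2 113.4]
[305.6 110.9]
[ 293    6   83   67 2051] [324.8  39.9] [0.3808 0.3521 0.01  ]
[ 364   89   65   39 1875] [395.5 107.8] [0.495  0.4182 0.01  ]
[518 108  15  24 108] [523.2 118.4] [0.5639 0.6461 0.01  ]
[122 125  47  81 712] [147.1 171.3] [0.4674 0.0623 0.01  ]
[ 157  229   69   66 2563] [193.7 257.1] [0.6115 0.0756 0.01  ]
[291 255  13  15 119] [296.3 261.6] [0.6667 0.2195 0.01  ]
[   0  330   53   53 1114] [ 24.7 356.5] [ 0.7416 -0.4824  0.01  ]
[  92  363   37   57 1090] [110.3 392.1] [ 0.8699 -0.2735  0.01  ]
[ 404  363   56   57 1686] [430.3 390.4] [1.0862 0.4029 0.01  ]
[137 387   9  11  57] [141.  393.6] [ 0.8815 -0.191   0.01  ]
```

Run:
```python
import cv2
a=cv2.imread("pics/w1.png")[95:205,180:320]
cv2.imwrite("pics/m4.png",cv2.convertScaleAbs(cv2.resize(a,(700,550),interpolation=cv2.INTER_CUBIC),alpha=1.5,beta=5))
```

```text
(no output)
```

View pics/m4.png

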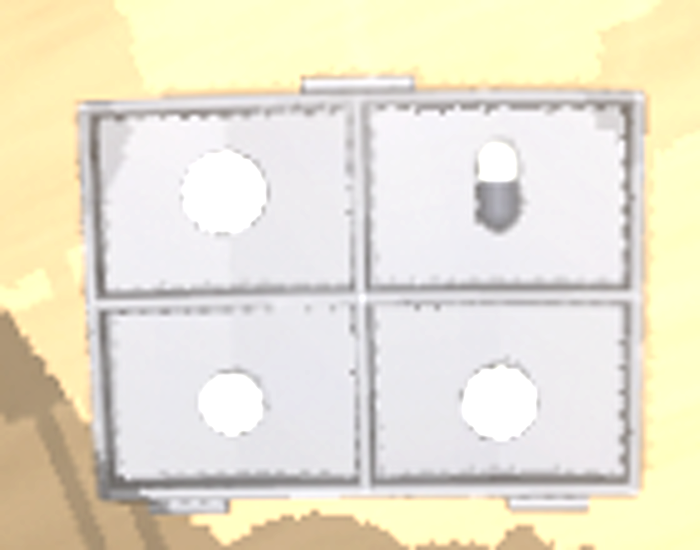

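The capsule centre is at crop (497,184), with its white end up at (495,140) and its dark end at (499,230). It lies along the tray's x, in the upper-right pocket, and the tablets are in the other three.

Run:
```python
from h import *
import pickle
m=pickle.load(open("w1.pkl","rb"));t=bot.camera_model("top")
f=lambda x,y:((x+.5)/5-.5+180,(y+.5)/5-.5+95)
for n,p in(("c",(497,184)),("w",(495,140)),("d",(499,231)),("l",(475,185)),("r",(521,185))):print(n,onz(m,*f(*p),.0095).round(4))
print(tri(m,f(496,163),t,((108.5)/4-.5+185,262.5/4-.5+135)))
print("tablet heights",tri(m,f(224,192),t,(197.5/4-.5+185,302.5/4-.5+135)),tri(m,f(231,404),t,(237.5/4-.5+185,234.5/4-.5+135)))
for p in((86,102),(642,97),(640,492),(100,495)):print(onz(m,*f(*p),.015).round(4))
o=bot.get_obs();print(o['ee_pos'],o['tcp_rot'])
```

```text
c [0.4791 0.2556 0.0095]
w [0.4678 0.2589 0.0095]
d [0.4911 0.2521 0.0095]
l [0.4775 0.2501 0.0095]
r [0.4814 0.2615 0.0095]
[0.47348839 0.2572239  0.01224153]
tablet heights [0.4567904  0.18654872 0.00862683] [0.51227632 0.16790884 0.00911844]
[0.4213 0.1611 0.015 ]
[0.4688 0.2987 0.015 ]
[0.57   0.2659 0.015 ]
[0.5227 0.1253 0.015 ]
[0.51864257 0.23591783 0.27860458] [-1.79987580e+02  6.24704535e-03  1.61210941e+02]
```

carry_out(
  linear=[
    [-0.66,0.33,0],
    [-0.66,0.33,0],
    [-0.66,0.33,0],
    [0,0,-1],
    [0,0,-1],
    [0,0,-1],
    [0,0,-1],
    [0,0,-1],
    [0,0,-1],
    [0,0,-1],
    [0,0,-1],
    [0,0,-1],
  ],
  rotation=[
    [0,0,0.19],
    [0,0,0],
    [0,0,0],
    [0,0,0],
    [0,0,0],
    [0,0,0],
    [0,0,0],
    [0,0,0],
    [0,0,0],
    [0,0,0],
    [0,0,0],
    [0,0,0],
  ],
  grip=[0.42,0.42,0.42,0.42,0.42,0.42,0.42,0.42,0.42,0.42,0.42,0.42],
)

```text
time: 14.4
ee_pos: [0.478, 0.2563, 0.098]
tcp_rot: [180.0, 0.0, 162.7]
wrist_force: [0.3, -0.9, 0.1]
opening: 0.0248
grasp_force: 0.0
```

carry_out(
  linear=[
    [0,0,-1],
    [0,0,-1],
    [0,0,-0.9],
    [0,0,-0.6],
    [0,0,-0.4],
    [0,0,-0.3],
    [0,0,0],
    [0,0,0],
  ],
  rotation=[
    [0,0,0],
    [0,0,0],
    [0,0,0],
    [0,0,0],
    [0,0,0],
    [0,0,0],
    [0,0,0],
    [0,0,0],
  ],
  grip=[0.42,0.42,0.42,0.42,0.42,0.42,0.42,0.42],
)

```text
time: 15.2
ee_pos: [0.4793, 0.2561, 0.015]
tcp_rot: [180.0, 0.0, 162.7]
wrist_force: [-0.6, -0.6, 0.4]
opening: 0.0247
grasp_force: 0.0
```

Run:
```python
from h import *
o=bot.get_obs();print(o['time'],o['ee_pos'],o['tcp_rot'],o['opening'],o['wrist_force'])
m=bot.camera_model("wrist");a=bot.camera("wrist");cv2.imwrite("pics/w2.png",a)
print("caps",proj(m,(.4791,.2556,.0095)),"tcp",proj(m,o['ee_pos']))
for r in (225,232,240,246,250,254,260):print(r,a[r,225:330:3].mean(1).astype(int))
```

```text
15.2 [0.47931028 0.25608502 0.01496003] [1.79969514e+02 2.94831212e-02 1.62712277e+02] 0.024744207346215928 [-0.63987141 -0.64066666  0.35797377]
caps [273.7 245.5] tcp [274.6 249.7]
225 [152 145 143 144 143 143 143 143 144 143 144 143 143 143 143 143 140 132
 141 142 141 142 141 142 142 142 142 143 143 143 143 142 143 143 143]
232 [162 162 162 146 142 143 143 128 143 143 143 142 143 139 195 223 230 227
 210 134 141 141 141 141 141 141 141 141 141 142 141 141 142 142 142]
240 [106 106 106 106 106 106 106 106  95 105  88  88  88 103 149 232 237 236
 224 166 135 109  97 108 104  88 109 162 162 153 141 141 141 141 141]
246 [106 105 105 105 105 105 105 104 104 104 104 104  87  67 104 128 135 132
 129  79  92 108 108 108 107 108 108 107 107  87 140 122 108  89 101]
250 [105 104 104 105  92  93  93  70  68 104 103 103 104  70  67  68  69  69
  67  65  86 107 107 107 106 107  70 100 102 111  99 104  88  88 105]
254 [103 104 104  96  90  90  90  49  46 103 103 102 104  75  66  67  70  74
  74  64 107 107 106 107 106 100  49  84 104 105 105 106 106 106 106]
260 [ 48  48  48  90  89  89  81  46  45 103 102 102 103 102  73  78  81  76
  72  78 106 105 105 105 106  93  46  49 104 104 105  84  52  53  76]
```

carry_out(
  linear=[
    [0,0,-0.4],
    [0,0,-0.4],
    [0,0,-0.2],
    [0,0,0],
  ],
  rotation=[
    [0,0,0],
    [0,0,0],
    [0,0,0],
    [0,0,0],
  ],
  grip=[0.42,0.42,0.42,0.42],
)

```text
time: 15.65
ee_pos: [0.4785, 0.2556, -0.0067]
tcp_rot: [-179.9, -0.1, 162.7]
wrist_force: [0.5, -1.0, -0.2]
opening: 0.0246
grasp_force: 0.0
```

carry_out(
  linear=[
    [0,0,-0.15],
    [0,0,-0.15],
    [0,0,-0.1],
    [0,0,0],
    [0,0,0],
  ],
  rotation=[
    [0,0,0],
    [0,0,0],
    [0,0,0],
    [0,0,0],
    [0,0,0],
  ],
  grip=[0.42,0.42,0.42,0.42,0.42],
)

```text
time: 16.15
ee_pos: [0.4791, 0.2559, -0.0136]
tcp_rot: [180.0, 0.0, 162.7]
wrist_force: [0.8, -0.5, 0.1]
opening: 0.0245
grasp_force: 0.0
```

carry_out(
  linear=[
    [0,0,0],
    [0,0,0],
    [0,0,0],
    [0,0,0],
    [0,0,0],
    [0,0,0],
    [0,0,0],
    [0,0,0],
  ],
  rotation=[
    [0,0,0],
    [0,0,0],
    [0,0,0],
    [0,0,0],
    [0,0,0],
    [0,0,0],
    [0,0,0],
    [0,0,0],
  ],
  grip=[0.55,0.65,0.72,0.78,0.84,0.9,1,1],
  grip_force=20,
)

```text
time: 16.95
ee_pos: [0.4791, 0.2559, -0.0135]
tcp_rot: [180.0, 0.0, 162.7]
wrist_force: [0.5, -0.6, 2.0]
opening: 0.0097
grasp_force: 20.6
```

carry_out(
  linear=[
    [0,0,0.3],
    [0,0,0.5],
    [0,0,0.8],
    [0,0,1],
    [0,0,1],
    [0,0,1],
    [0,0,1],
    [0,0,1],
    [0,0,1],
    [0,0,1],
    [0,0,1],
    [0,0,1],
  ],
  rotation=[
    [0,0,0],
    [0,0,0],
    [0,0,0],
    [0,0,0],
    [0,0,0],
    [0,0,0],
    [0,0,0],
    [0,0,0],
    [0,0,0],
    [0,0,0],
    [0,0,0],
    [0,0,0],
  ],
  grip=[1,1,1,1,1,1,1,1,1,1,1,1],
)

```text
time: 18.15
ee_pos: [0.4789, 0.2559, 0.2002]
tcp_rot: [180.0, 0.0, 162.7]
wrist_force: [-0.2, 0.3, 0.2]
opening: 0.0094
grasp_force: 20.4
```

carry_out(
  linear=[
    [0,-0.4,1],
    [0.05,-0.8,0.6],
    [0.08,-1,0],
    [0.08,-1,0],
    [0.08,-1,0],
    [0.08,-1,0],
    [0.08,-1,0],
    [0.08,-1,0],
    [0.08,-1,0],
    [0.08,-1,0],
    [0.08,-1,0],
    [0.08,-1,0],
  ],
  rotation=[
    [0,0,0],
    [0,0,0],
    [0,0,0],
    [0,0,0],
    [0,0,0],
    [0,0,0],
    [0,0,0],
    [0,0,0],
    [0,0,0],
    [0,0,0],
    [0,0,0],
    [0,0,0],
  ],
  grip=[1,1,1,1,1,1,1,1,1,1,1,1],
)

```text
time: 19.35
ee_pos: [0.4957, 0.0303, 0.2307]
tcp_rot: [-180.0, 0.0, 162.7]
wrist_force: [0.2, -0.2, 0.7]
opening: 0.0096
grasp_force: 20.4
```

Run:
```python
from h import *
o=bot.get_obs();print(o['time'],o['ee_pos'],o['tcp_rot'],o['opening'],o['grasp_force'])
m=bot.camera_model("wrist");m["fish"]=1;a=bot.camera("wrist");cv2.imwrite("pics/w3.png",a)
print("saucer",proj(m,(.507,-.092,.012)),proj(m,(.507,-.032,.016)),proj(m,(.447,-.092,.016)))
h=cv2.cvtColor(a,cv2.COLOR_BGR2HSV);mk=((h[...,2]>110)&(h[...,1]<50)).astype(np.uint8)
n,l,s,c=cv2.connectedComponentsWithStats(mk)
for i in range(1,n):
    if s[i,4]>300:print(s[i],c[i].round(1),onz(m,*c[i],.012).round(4))
```

```text
19.35 [0.49569567 0.03031652 0.23072576] [-1.79997130e+02  1.31486669e-02  1.62690085e+02] 0.009562056710479244 20.42196974158287
saucer [184.9 208.8] [228.4 195.8] [166.9 165. ]
[ 452    0   60   58 1685] [484.3  27.6] [0.3832 0.3577 0.012 ]
[  213    26   255   277 32059] [328.3 132.8] [0.4701 0.1041 0.012 ]
[ 506   80   44   41 1082] [527.1 100.5] [0.4941 0.4103 0.012 ]
[  0 158  22  53 753] [  9. 188.] [ 0.3849 -0.3714  0.012 ]
[ 142  164   91   90 6364] [186.9 208.2] [ 0.5071 -0.0892  0.012 ]
[  380   195   180   224 22245] [493.8 295.7] [0.7978 0.3208 0.012 ]
[266 248  20  25 430] [275.3 260.3] [ 0.6085 -0.0043  0.012 ]
[ 258  299   36   60 1527] [275.6 332.4] [ 0.7251 -0.0402  0.012 ]
[  26  343   66   56 1113] [ 50.4 370.3] [ 0.7416 -0.54    0.012 ]
[  0 353  29  37 593] [ 10.1 367.4] [ 0.7314 -0.6964  0.012 ]
```

carry_out(
  linear=[
    [0.085,-1,0],
    [0.085,-1,0],
    [0.085,-1,0],
    [0.085,-1,0],
    [0.085,-0.9,0],
    [0.085,-0.7,0],
    [0,-0.49,0],
    [0,0,-0.8],
    [0,0,-1],
    [0,0,-1],
    [0,0,-1],
    [0,0,-1],
  ],
  rotation=[
    [0,0,0],
    [0,0,0],
    [0,0,0],
    [0,0,0],
    [0,0,0],
    [0,0,0],
    [0,0,0],
    [0,0,0],
    [0,0,0],
    [0,0,0],
    [0,0,0],
    [0,0,0],
  ],
  grip=[1,1,1,1,1,1,1,1,1,1,1,1],
)

```text
time: 20.6
ee_pos: [0.5061, -0.0898, 0.1337]
tcp_rot: [180.0, 0.0, 162.7]
wrist_force: [-0.5, 0.1, -1.1]
opening: 0.0095
grasp_force: 20.4
```

Run:
```python
from h import *
o=bot.get_obs();print(o['time'],o['ee_pos'],o['tcp_rot'],o['opening'],o['grasp_force'])
m=bot.camera_model("wrist");m["fish"]=1;a=bot.camera("wrist");cv2.imwrite("pics/w4.png",a)
h=cv2.cvtColor(a,cv2.COLOR_BGR2HSV);mk=((h[...,2]>110)&(h[...,1]<50)).astype(np.uint8)
n,l,s,c=cv2.connectedComponentsWithStats(mk)
e=proj(m,(.507,-.0905,.012));print(e)
i=l[int(e[1])-35,int(e[0])];print(s[i],c[i])
# circle fit of the visible rim on plane z=.016
cn=max(cv2.findContours((l==i).astype(np.uint8),0,1)[0],key=cv2.contourArea)[:,0]
P=np.array([onz(m,u,v,.016)[:2] for u,v in cn]);r=np.hypot(*(P-[.507,-.0905]).T);P=P[(r>.054)&(r<.066)]
A=np.c_[2*P,np.ones(len(P))];x=np.linalg.lstsq(A,(P**2).sum(1),rcond=None)[0];print(len(P),x[:2],np.sqrt(x[2]+x[0]**2+x[1]**2))
```

```text
20.6 [ 0.50607591 -0.08983836  0.13369766] [1.79994405e+02 1.69207480e-03 1.62728695e+02] 0.009471123606036956 20.42390562593937
[274.3 193.3]
[  209   129   131   144 13387] [274.17136027 193.89594383]
381 [ 0.50805692 -0.09096373] 0.05888285326538633
```

carry_out(
  linear=[
    [0,-0.07,-1],
    [0,0,-1],
    [0,0,-1],
    [0,0,-1],
    [0,0,-1],
    [0,0,-0.8],
    [0,0,-0.5],
    [0,0,-0.3],
    [0,0,-0.3],
    [0,0,-0.1],
    [0,0,0],
  ],
  rotation=[
    [0,0,0],
    [0,0,0],
    [0,0,0],
    [0,0,0],
    [0,0,0],
    [0,0,0],
    [0,0,0],
    [0,0,0],
    [0,0,0],
    [0,0,0],
    [0,0,0],
  ],
  grip=[1,1,1,1,1,1,1,1,1,1,1],
)

```text
time: 21.75
ee_pos: [0.5064, -0.0913, -0.0054]
tcp_rot: [180.0, 0.0, 162.7]
wrist_force: [-0.1, 0.6, 0.1]
opening: 0.0093
grasp_force: 20.4
```

carry_out(
  linear=[
    [0,0,-0.08],
    [0,0,-0.08],
    [0,0,0],
  ],
  rotation=[
    [0,0,0],
    [0,0,0],
    [0,0,0],
  ],
  grip=[1,1,1],
)

```text
time: 22.05
ee_pos: [0.5063, -0.0913, -0.0088]
tcp_rot: [180.0, 0.0, 162.7]
wrist_force: [-0.3, 0.5, -1.1]
opening: 0.0093
grasp_force: 20.4
```

carry_out(
  linear=[
    [0,0,-0.05],
    [0,0,-0.05],
    [0,0,-0.05],
    [0,0,0],
    [0,0,0],
  ],
  rotation=[
    [0,0,0],
    [0,0,0],
    [0,0,0],
    [0,0,0],
    [0,0,0],
  ],
  grip=[1,1,1,1,1],
)

```text
time: 22.55
ee_pos: [0.5062, -0.0913, -0.0119]
tcp_rot: [-180.0, -0.0, 162.7]
wrist_force: [-0.7, -0.0, -1.0]
opening: 0.0095
grasp_force: 20.4
```

carry_out(
  linear=[
    [0,0,-0.04],
    [0,0,-0.03],
    [0,0,0],
    [0,0,0],
  ],
  rotation=[
    [0,0,0],
    [0,0,0],
    [0,0,0],
    [0,0,0],
  ],
  grip=[1,1,1,1],
)

```text
time: 22.95
ee_pos: [0.5063, -0.0913, -0.0132]
tcp_rot: [180.0, 0.0, 162.7]
wrist_force: [-0.1, 0.6, -0.3]
opening: 0.0098
grasp_force: 20.4
```

carry_out(
  linear=[
    [0,0,0],
    [0,0,0],
    [0,0,0],
    [0,0,0],
    [0,0,0],
    [0,0,0.2],
    [0,0,0.4],
    [0,0,0.8],
    [0,0,1],
    [0,0,1],
    [0,0,1],
    [0,0,1],
  ],
  rotation=[
    [0,0,0],
    [0,0,0],
    [0,0,0],
    [0,0,0],
    [0,0,0],
    [0,0,0],
    [0,0,0],
    [0,0,0],
    [0,0,0],
    [0,0,0],
    [0,0,0],
    [0,0,0],
  ],
  grip=[0.75,0.71,0.67,0.62,0.6,0.6,0.6,0.6,0.6,0.6,0.6,0.6],
)

```text
time: 24.15
ee_pos: [0.5063, -0.0913, 0.0964]
tcp_rot: [180.0, 0.0, 162.7]
wrist_force: [0.4, 0.5, -0.8]
opening: 0.0174
grasp_force: 0.0
```

carry_out(
  linear=[
    [0,0,1],
    [0,0,1],
    [0,0,1],
    [0,0,1],
    [0,0,1],
    [0,0,1],
    [0,0,1],
    [0,0,1],
    [0,0.3,1],
    [0,0.3,0.3],
    [0,0,0],
  ],
  rotation=[
    [0,0,0.5],
    [0,0,0.5],
    [0,0,0.5],
    [0,0,0.5],
    [0,0,0.2],
    [0,0,0],
    [0,0,0],
    [0,0,0],
    [0,0,0],
    [0,0,0],
    [0,0,0],
  ],
  grip=[0.6,0.6,0.6,0.6,-1,-1,-1,-1,-1,-1,-1],
)

```text
time: 25.25
ee_pos: [0.5066, -0.0788, 0.2818]
tcp_rot: [-180.0, 0.1, -179.6]
wrist_force: [-0.0, 1.2, -0.4]
opening: 0.0855
grasp_force: 0.0
```

Run:
```python
from h import *
import pickle
o=bot.get_obs();print(o['time'],o['ee_pos'],o['tcp_rot'],o['opening'])
m=bot.camera_model("wrist");m["fish"]=1;a=bot.camera("wrist");cv2.imwrite("pics/w5.png",a);pickle.dump(m,open("w5.pkl","wb"))
e=proj(m,(.5063,-.0913,.0095));print(e, proj(m,(.497,.066,.206)),proj(m,(.421,.067,.16)))
u,v=e.astype(int);g=cv2.cvtColor(a,cv2.COLOR_BGR2GRAY)[v-25:v+26,u-25:u+26]
print(g[::3,::3])
```

```text
25.25 [ 0.50656867 -0.0787562   0.28178596] [-1.79991996e+02  1.04938611e-01 -1.79648752e+02] 0.0854790692350324
[265.6 162.6] [447.5 197. ] [432.4 104.8]
[[160 160 160 159 218 226 226 226 226 226 226 226 227 227 226 226 227]
 [159 159 158 158 226 226 226 226 226 226 226 227 226 226 226 227 226]
 [159 157 157 217 226 226 218 213 216 216 215 215 225 227 226 227 227]
 [158 157 157 219 222 219 226 227 227 227 227 227 225 216 227 227 227]
 [157 157 155 222 226 227 227 227 227 227 227 227 227 227 213 227 227]
 [157 156 154 225 226 227 227 227 227 227 227 227 227 227 227 223 227]
 [157 155 206 227 226 227 227 227 225 199 210 227 227 227 227 222 227]
 [156 155 225 226 227 227 227 227 187 227 216 227 227 227 227 227 222]
 [156 156 225 226 226 227 227 227 219 227 198 227 227 227 227 227 225]
 [157 222 226 226 227 227 227 223 110 112 166 228 227 227 227 227 223]
 [158 226 226 226 227 227 227 104 117 108 227 227 227 227 227 227 214]
 [159 226 220 227 226 227 227 222 105 112 227 227 227 227 227 226 227]
 [223 226 226 226 227 226 227 227 227 227 227 227 227 227 228 220 227]
 [226 226 226 222 226 227 227 227 227 227 227 227 227 227 226 227 227]
 [226 226 226 227 224 227 227 227 227 227 227 227 227 226 227 227 227]
 [226 226 226 226 226 227 227 227 227 227 227 227 225 227 227 227 227]
 [226 223 226 226 226 227 227 227 227 227 227 227 227 227 227 227 227]]
```

carry_out(
  linear=[
    [-0.06,1,0],
    [-0.06,1,0],
    [-0.06,1,0],
    [-0.06,1,0],
    [-0.06,1,0],
    [-0.07,1,0],
    [-0.07,0.8,0],
    [0,0.4,0],
    [0,0,-0.9],
    [0,0,-0.9],
    [0,0,-0.9],
  ],
  rotation=[
    [0,0,0],
    [0,0,0],
    [0,0,0],
    [0,0,0],
    [0,0,0],
    [0,0,0],
    [0,0,0],
    [0,0,0],
    [0,0,0],
    [0,0,0],
    [0,0,0],
  ],
  grip=[-1,-1,-1,-1,-1,-1,-1,-1,-1,-1,-1],
)

```text
time: 26.4
ee_pos: [0.4973, 0.0644, 0.2253]
tcp_rot: [-180.0, -0.0, -179.7]
wrist_force: [0.2, -0.4, -0.2]
opening: 0.0856
grasp_force: 0.0
```

carry_out(
  linear=[
    [0,0,-0.9],
    [0,0,-0.9],
    [0,0,-0.8],
    [0,0,-0.3],
    [0,0,0],
    [0,0,0],
    [0,0,0],
    [0,0,0],
    [0,0,0],
    [0,0,0],
    [0,0,0],
    [0,0,0],
  ],
  rotation=[
    [0,0,0],
    [0,0,0],
    [0,0,0],
    [0,0,0],
    [0,0,0],
    [0,0,0],
    [0,0,0],
    [0,0,0],
    [0,0,0],
    [0,0,0],
    [0,0,0],
    [0,0,0],
  ],
  grip=[-1,-1,-1,-1,0,0.3,0.5,0.6,0.7,0.8,1,1],
  grip_force=25,
)

```text
time: 27.6
ee_pos: [0.4977, 0.0648, 0.1694]
tcp_rot: [180.0, 0.1, -179.7]
wrist_force: [0.2, 0.6, 5.5]
opening: 0.0151
grasp_force: 24.7
```

carry_out(
  linear=[
    [0.02,-0.408,0],
    [0.047,-0.406,0],
    [0.075,-0.401,0],
    [0.102,-0.395,0],
    [0.129,-0.388,0],
    [0.155,-0.378,0],
    [0.18,-0.367,0],
    [0,0,0],
  ],
  rotation=[
    [0,0,0.488],
    [0,0,0.488],
    [0,0,0.488],
    [0,0,0.488],
    [0,0,0.488],
    [0,0,0.488],
    [0,0,0.488],
    [0,0,0],
  ],
  grip=[1,1,1,1,1,1,1,1],
)

```text
time: 28.4
ee_pos: [0.5125, 0.0093, 0.1694]
tcp_rot: [-180.0, 0.1, -152.2]
wrist_force: [1.9, -1.0, 5.2]
opening: 0.0156
grasp_force: 24.7
```

carry_out(
  linear=[
    [0.205,-0.353,0],
    [0.228,-0.339,0],
    [0.251,-0.322,0],
    [0.272,-0.305,0],
    [0.292,-0.285,0],
    [0.311,-0.265,0],
    [0.328,-0.243,0],
    [0,0,0],
    [0,0,0],
  ],
  rotation=[
    [0,0,0.488],
    [0,0,0.488],
    [0,0,0.488],
    [0,0,0.488],
    [0,0,0.488],
    [0,0,0.488],
    [0,0,0.488],
    [0,0,0],
    [0,0,0],
  ],
  grip=[1,1,1,1,1,1,1,1,1],
)

```text
time: 29.3
ee_pos: [0.5504, -0.0321, 0.1694]
tcp_rot: [-179.9, 0.1, -125.0]
wrist_force: [3.5, 1.7, 4.7]
opening: 0.0157
grasp_force: 24.9
```

Run:
```python
from h import *
import pickle
o=bot.get_obs();print(o['time'],o['ee_pos'],o['tcp_rot'],o['opening'])
m=bot.camera_model("wrist");m["fish"]=1;a=bot.camera("wrist");cv2.imwrite("pics/w6.png",a);pickle.dump(m,open("w6.pkl","wb"))
p=np.array([.616,.067]);d=o['ee_pos'][:2]-p;d/=np.linalg.norm(d);print("ang",np.degrees(np.arctan2(*d[::-1]))%360,"lens",p+.195*d)
print(proj(m,(.5065,-.0905,.0095)),proj(m,[*(p+.195*d),.16]))
```

```text
29.3 [ 0.55039706 -0.0321489   0.16940277] [-1.79915673e+02  1.07166943e-01 -1.25011160e+02] 0.015694077879623076
ang 236.5089543911264 lens [ 0.5083977  -0.09562455]
[278.  109.1] [271.5 105.9]
```

View pics/w6.png

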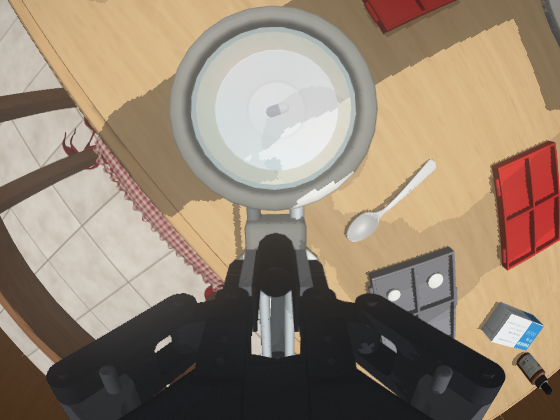

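The capsule at (278,107) is seen through the glass, whose rim is centred at about (273.5,108).

Run:
```python
from h import *
import pickle
m=pickle.load(open("w6.pkl","rb"))
print("lens",onz(m,273.5,108,.168).round(4),onz(m,273.5,108,.16).round(4),"caps thru",onz(m,278,107,.0095).round(4))
m=pickle.load(open("w5.pkl","rb"));print("caps direct",onz(m,266.7,163.4,.0095).round(4))
```

```text
lens [ 0.5081 -0.0942  0.168 ] [ 0.5082 -0.0941  0.16  ] caps thru [ 0.5053 -0.0922  0.0095]
caps direct [ 0.5074 -0.0898  0.0095]
```

carry_out(
  linear=[
    [-0.08,0.055,0],
    [0,0,0],
    [0,0,0],
    [0,0,0],
    [0,0,0],
    [0,0,0],
    [0,0,0],
    [0,0,0.5],
  ],
  rotation=[
    [0,0,-0.12],
    [0,0,0],
    [0,0,0],
    [0,0,0],
    [0,0,0],
    [0,0,0],
    [0,0,0],
    [0,0,0],
  ],
  grip=[1,1,0.6,0.3,-0.2,-1,-1,-1],
)

```text
time: 30.15
ee_pos: [0.5471, -0.0313, 0.1778]
tcp_rot: [179.9, -0.1, -126.0]
wrist_force: [-0.8, 0.2, 0.5]
opening: 0.0843
grasp_force: 0.0
```

carry_out(
  linear=[
    [0,0,1],
    [0,0,1],
    [0,0,1],
    [0,0,1],
    [0,0,1],
    [0,0,1],
    [-0.6,0.3,0.5],
    [-1,0.3,0],
    [-1,0.3,0],
    [-1,0.3,0],
    [-0.5,0,0],
    [0,0,0],
  ],
  rotation=[
    [0,0,0],
    [0,0,0],
    [0,0,0],
    [0,0,0],
    [0,0,0],
    [0,0,0],
    [0,0,0],
    [0,0,0],
    [0,0,0],
    [0,0,0],
    [0,0,0],
    [0,0,0],
  ],
  grip=[-1,-1,-1,-1,-1,-1,-1,-1,-1,-1,-1,-1],
)

```text
time: 31.35
ee_pos: [0.4647, -0.0072, 0.3097]
tcp_rot: [-179.9, 0.0, -126.0]
wrist_force: [-0.9, 0.6, 0.2]
opening: 0.0851
grasp_force: 0.0
```

Run:
```python
from h import *
o=bot.get_obs();print(o['time'],o['ee_pos'],o['wrist_force'])
m=bot.camera_model("wrist");m["fish"]=1;a=bot.camera("wrist");cv2.imwrite("pics/w7.png",a)
e=proj(m,(.507,-.092,.16));print(e,proj(m,(.507,-.090,.0095)))
g=cv2.GaussianBlur(cv2.cvtColor(a,cv2.COLOR_BGR2GRAY),(5,5),0)
print(cv2.HoughCircles(g,cv2.HOUGH_GRADIENT,1.2,30,param1=100,param2=25,minRadius=50,maxRadius=130)[0,:6])
for c in cv2.HoughCircles(g,cv2.HOUGH_GRADIENT,1.2,30,param1=100,param2=25,minRadius=50,maxRadius=130)[0,:3]:print(onz(m,c[0],c[1],.16).round(4))
u,v=e.astype(int);print(g[v-40:v+41:5,u-40:u+41:5])
```

```text
31.35 [ 0.46468562 -0.00715026  0.30965184] [-0.86910541  0.58933442  0.17493247]
[189.5 141.3] [217.3 130.9]
[[192.6      139.8       53.96    ]
 [336.6      231.00002  129.32    ]
 [303.       243.00002  109.520004]
 [103.8      262.2      109.520004]
 [306.6      207.00002  128.      ]
 [156.6      196.20001  118.76    ]]
[ 0.5036 -0.0912  0.16  ]
[0.4425 0.0708 0.16  ]
[0.4786 0.061  0.16  ]
[[136 130 147 133 101 157 178 182 196 199 199 198 185 136 150 145 129]
 [124 148 123 119 174 180 181 194 200 199 199 198 197 197 148 148 145]
 [146 132 111 173 180 181 185 200 200 199 198 198 195 196 197 152 151]
 [144  97 168 180 180 181 197 200 200 199 198 196 205 206 206 204 142]
 [122 133 177 180 181 181 200 200 199 198 195 205 206 206 206 205 176]
 [ 99 164 178 180 181 182 200 200 199 198 200 205 206 202 197 191 192]
 [ 97 170 178 180 180 183 200 200 199 199 202 205 191 163 183 188 193]
 [109 171 179 179 179 182 201 200 199 200 200 205 203 182 192 193 193]
 [110 171 177 179 179 180 201 201 201 200 199 205 205 194 193 193 193]
 [105 168 177 179 180 180 195 201 202 202 201 201 205 192 193 193 192]
 [100 164 177 177 179 180 182 202 202 203 203 203 201 192 192 193 193]
 [113 153 175 178 177 179 180 192 204 204 205 205 204 193 193 193 190]
 [135 106 166 177 178 178 179 179 196 206 206 207 206 193 192 192 164]
 [141 116 142 173 177 178 178 179 179 187 206 207 208 192 191 193 142]
 [146 142 107 151 172 177 178 178 178 179 179 185 198 203 203 137 144]
 [173 135 143 112 131 168 175 178 178 178 178 179 183 174 130 144 130]
 [177 142 132 142 131 112 134 162 169 171 166 153 124 141 142 130 160]]
```

```bash
python3 -c "
from workcell import bot
print(bot.job_done())"
```

```text
the job is handed in; nothing more can be done
None
```

The job is handed in at about 31 s of the 72 s allowed: the lens was swung clear of the tray, the capsule set down in the saucer's well, and the lens swung over it, with its centre measured within about 4 mm of the capsule.

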